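# Lock the tilting stage and hold a sample slide flush on its face

### The arm

A 6-joint arm with a two-finger parallel gripper is mounted at the origin on a cart in front of the work surface, level with it; the furniture and walls round the work are solid. World frame = base frame: x ahead of the robot, y to its left, z up, the work surface at z = 0. Lengths are in mm, angles in rad, forces in N, time in s.
With the tool pointing down it reaches from about 300 to 875 mm from the base axis. Payload 6.4 kg.
Tool frame: the origin (TCP) lies midway between the tips of the shut fingers; the grasp point (between the pads) lies behind it (ctrl.pinch_z is the z of the grasp point in the tool frame, in mm); z points along the fingers, y is the direction in which the jaws open and shut (so a half turn about z gives the same grasp; the last joint's range is limited). The gripper opens to 88 mm and grips with 3 to 60 N. Pads are 18 mm wide; open, the fingers measure 123 mm over their backs; the gripper's body (75 mm by 187 mm) begins 45 mm behind the grasp point.
Start: joints at [0.954, 0.181, 1.607, -0, 1.354, -0.206], TCP at [229.612, 527.181, 238.714] pointing down, gripper open.
Joint ranges: [-2.99, 2.99], [-0.89, 2.07], [0.3, 2.58], [-1.14, 4.28], [0, 2.63], [-3.12, 3.12]. Speed limits (rad/s): [2.57, 2.57, 3.01, 3.14, 3.14, 3.14].

### API

Orientations are given as a unit quaternion [x, y, z, w].
In Python, from plant import ctrl, eyes, workorder, regions_of gives the robot as it stands.
- The arm moves only by the shell command python3 -m handwheel 'ROWS'. ROWS is a JSON object of lists of equal length, an entry for each row: "travel": the shift along the tool's x, y, z in mm, a list of three; "angular": the turn, a rotation vector about the tool's x, y, z in degrees, a list of three; "gripper": the closure, from 0 (fully open) to 1 (shut). A call has exactly 10 rows; each row shifts and turns the commanded pose from where the row before left it, along the tool's axes as they then stand; what a row does not reach is not made up. A row lasts 1/8 s, in which the tool goes at most 62.5 mm and 10.7 degrees, less where a joint would pass 70% of its speed; a pose out of reach is approached as far as the arm can. A call is refused whole if a number of a shift passes 62.5 or a number of a turn 10.7, either way. A call with a gripper value outside its range is refused whole. The fingers move at their own pace and stop on an object; the grip force is fixed at half the most. Time passes only in rows, so rows that do not move let the fingers close, or fill a call up. It gives the time, the measured TCP pose, the force and the opening at its end, in the units of the state.
- ctrl.get_state(): the state, without advancing time (a new reading comes with each control period).
- eyes.capture(name): name is "scene" or "top" or "wrist"; returns the picture (480x640x3 uint8, blue, green, red); there is no depth.
- eyes.camera_info(name): a dict with "vertical_fov" (degrees; the focal length in pixels is half the picture's height over the tangent of half this angle, whatever the lens; pixels are square), "cx", "cy" (the principal point, pixels), "dist_coeffs" ([k1, k2, p1, p2, k3] as OpenCV has them; the pictures are not rectified), "world_to_cam" (4x4, takes a point from world to camera coordinates); the wrist camera has in their place "tool_from_camera" (4x4, takes a point from camera to tool coordinates, whose origin is the TCP and whose axes are the flange's). Camera axes: x right, y up, looking along -z (the intrinsics and any distortion apply to the point x, -y, -z); pixel columns grow to the right and rows downward; lengths in mm; the calibration is good to about 2 mm. A picture is of the moment at which its call begins: read the wrist's pose just before it. camera_info takes no time and is no camera call.
- workorder.job_done(): hands the job in, once; it reports no verdict.
Trained networks look in the newest picture that a camera, given by its name, has taken for a name from the list of things; names that differ only in an ending like _2 or _b are one class to them, and where a whole thing is asked for, a point or a joint stands for the part that bears it (a point fixed in the world has none). Each returns a list of dicts, best first, with "p" (0 to 1); they miss things now and then, are a little off and sometimes report something else, mostly with a low value. They report only what shows in the picture. A call takes as long as a camera call. They do not tell look-alikes from the thing itself.
- regions_of(camera, target): "pixels" (480x640 bool, what is visible of it) and "xy" ([column, row] in pixels, amid what is visible of it).
The state is a dict: "time": time; "joint_pos": joint angles; "dq": joint speeds; "joint_torque": joint torques, N m; "eef_pos": TCP position; "ee_rot": TCP orientation; "contact_force": force on the tool from outside, world axes, zero at the start; "torque": the same for the moment, N m; "width": opening from 0.0 (shut) to 1.0 (fully open).
Only numpy, scipy, OpenCV 4.12 (cv2) and the standard library are available. Lean on these libraries where they do the work, as an engineer would, in place of code of your own. Each camera call takes 0.05 s, during which the arm holds its last target.

### The job

Swing the clamp bar of the tilting stage down until it rests fully in its catch. Then pick the sample slide up by its grip rib, tilt it to the stage's slope and hold it flush and centred on the sloped face, its length running up the slope, pressing with about 10 N; finish while still gripping and pressing it there, with the clamp bar still down. Do not shift the stage's angle, and leave the tin, the brass collet and the weight where they stand.

Things in the scene. Friction and masses are not known exactly. Their poses are not given: they have to be found in the camera images.
- clamp_bar (a joint): Angle of the clamp bar of the tilting stage (rad): 0 = down, level, resting in its catch (hard stop); grows as the free end swings up; starts well raised at 0.8 to 1.15. The hinge is stiff: the bar stays where it is left, and about 1 to 2 N at its free end moves it.
- clamp_bar_hinge (a point): Hinge at the far end of the clamp bar, on its axis; y of this frame is the hinge axis (level), x (turns with the bar) runs from knob to hinge, z is square to the bar. The bar, steel, 10 x 10 mm and 94 mm long, runs from here along -x; when down it lies level 85 mm above the bench, 68 mm from the stage's centre line (towards +y of the face). Hinge ears rise 7 mm above the axis.
- clamp_bar_knob (a point): Centre of the round black knob, 18 mm in diameter, at the free end of the clamp bar, 108 mm from the hinge; can be pinched or pushed. When down, the bar sits between the two cheeks of a U-shaped catch 92 mm from the hinge, cheek tops level with the bar's axis; the knob is then 16 mm beyond the catch, on the robot's side.
- stage (a joint): Slope of the stage (rad): 0 = level, grows as the edge on the robot's side goes down; here set somewhere from 0.2 to 0.48. Held by a strong friction pivot (about 2 N m) lying under the centre of the face.
- stage_face (a point): Centre of the sloped upper face of the stage, a bare steel plate 90 mm (up the slope) x 76 mm (across) and 12 mm thick, about 74 mm above the bench. z of this frame is the face's outward normal, which leans towards the robot's side; x runs up the slope, y is level, across it. No lip: a slide that is let go may slip off.
- stage_low_edge (a point): Middle of the low edge of the stage's upper face, 45 mm from the face's centre along -x of the face.
- slide_rib (a point): Centre of the sample slide's upright black grip rib, the part to hold: 40 mm long (x), 14 mm wide (y), 34 mm high, in the middle of the plate. This point is 23 mm above the flat underside; the rib's top is 40 mm above it, its foot (the plate's upper face) 6 mm. Starts with the plate flat on the bench, rib up. The slide weighs 0.1 to 0.2 kg.
- slide_under (a point): Centre of the flat underside of the sample slide, a steel plate 70 mm (x, its length) x 50 mm (y) and 6 mm thick; z is square to the plate, towards the rib. The slide is alike both ways round.
- felt_tin_mid (a point): Centre of a round low tin with a screw lid, 66 mm across and 30 mm high, on the bench. Leave it alone.
- collet_mid (a point): Centre of a small brass collet standing upright, 21 mm across and 27 mm high. Leave it alone.
- weight_mid (a point): Centre of a brass weight with a knob on top, standing upright, 36 mm across and 40 mm high. Leave it alone.
Not all that is in view belongs to the job. Of the things that look like the part that bears slide_rib, the smaller one is meant.

How it is judged (in metres and radians):
On the way, in this order (a step that is already met when the one before it is completed fails the run):
1. the clamp bar is swung down into its catch (value of joint clamp_bar below 0.06 rad), for 0.2 s.
2. the slide is lifted clear of the bench by the gripper (height (world z) of slide_under above 0.03 m and contact force between the fingers and slide above 0.3 N and contact force between slide and fixture below 0.05 N), for 0.1 s.
At the end, for the whole second after the job is handed in: Clamp bar down in its catch (below 0.06 rad); the gripper still holds the slide pressed on the stage face with 2.5 to 30 N, parallel within 0.05 rad, within 2 mm of the face, centred within 12 mm along and across, its length within 0.17 rad of the slope direction, at rest (value of joint clamp_bar below 0.06 rad and angle between the z axis of slide_under and the z axis of stage_face, either way round below 0.05 rad and angle between the x axis of slide_under and the x axis of stage_face, either way round below 0.17 rad and z of slide_under in the frame of stage_face between -0.003 and 0.002 m and x of slide_under in the frame of stage_face between -0.012 and 0.012 m and y of slide_under in the frame of stage_face between -0.012 and 0.012 m and contact force between slide and stage between 2.5 and 30 N and contact force between the fingers and slide above 1.5 N and linear speed of slide below 0.01 m/s); the arm keeps its last pose, push and grip.
It fails at once if the stage is pushed off its set angle (its low edge moved more than 5 mm) (distance of stage_low_edge from where it was at the start of the episode above 0.005 m).
It fails at once if the tin is shifted more than 20 mm (distance of felt_tin_mid from where it was at the start of the episode above 0.02 m).
It fails at once if the brass collet is shifted more than 20 mm (distance of collet_mid from where it was at the start of the episode above 0.02 m).
It fails at once if the weight is shifted more than 20 mm (distance of weight_mid from where it was at the start of the episode above 0.02 m).
It also fails if it takes over 51 s, if anything falls off the work surface, if the arm or the gripper's body presses on something with over 40 N, if the wrist force passes 120 N, or if a joint passes its speed limit or range.

## Working session

There is one attempt and no reset: what is moved stays moved. The work goes in short steps, Python scripts to look and compute and a shell command to move; the robot and the scene stay as the last step left them, time stands still between calls to the robot, and variables do not carry over. Pictures are saved under pics/ and viewed, and the job is handed in when it is done.

```bash
ls; mkdir -p pics; python3 - <<'E'
from plant import ctrl, eyes, workorder, regions_of
import cv2
s=ctrl.get_state();print(s,ctrl.pinch_z)
for n in ("scene","top","wrist"):
    im=eyes.capture(n);cv2.imwrite(f"pics/{n}0.png",im);print(n,eyes.camera_info(n))
E
```

```text
pics
{'time': 0.0, 'joint_pos': array([ 9.53692393e-01,  1.81509989e-01,  1.60798949e+00, -1.05783442e-05,
        1.35379853e+00, -2.06293274e-01]), 'dq': array([-0.00185371,  0.00095066, -0.0001528 ,  0.00110529,  0.00055266,
        0.00119727]), 'joint_torque': array([-1.35792900e-03, -4.33854461e+01, -3.41855621e+01,  7.04205246e-02,
        3.81560368e-02, -1.48052241e-04]), 'eef_pos': array([229.2987127 , 526.72530745, 237.83654956]), 'ee_rot': array([ 2.03962793e-01,  9.78978269e-01, -7.83495168e-04, -3.36479864e-04]), 'contact_force': array([ 0.18998087, -0.45415314, -0.14691371]), 'torque': array([-0.01502283,  0.03669887,  0.00424373]), 'width': 1.0025955631692827} -18.700000000000003
scene {'vertical_fov': 48.712863289258195, 'cx': 315.69797901504245, 'cy': 242.3614591067202, 'dist_coeffs': array([-0.08802182,  0.        ,  0.        ,  0.        ,  0.        ]), 'world_to_cam': array([[ 8.73748338e-01, -4.86373945e-01,  2.05599285e-03,
        -3.57349713e+02],
       [ 3.59689464e-01,  6.48999382e-01,  6.70390403e-01,
        -3.89117251e+02],
       [-3.27394763e-01, -
[... 521 characters left out ...]
15065683e-01,  1.32458753e-02,  9.76509754e-01,
        -8.63675612e+02],
       [ 0.00000000e+00,  0.00000000e+00,  0.00000000e+00,
         1.00000000e+00]])}
wrist {'vertical_fov': 62.97605081828747, 'cx': 321.40470607145704, 'cy': 245.65911699910853, 'dist_coeffs': array([0.02725614, 0.        , 0.        , 0.        , 0.        ]), 'tool_from_camera': array([[-8.93815748e-04,  9.58783652e-01,  2.84135723e-01,
         7.27513234e+01],
       [ 9.99999545e-01,  9.51948342e-04, -6.65075363e-05,
        -8.72845730e-02],
       [-3.34248869e-04,  2.84135535e-01, -9.58784067e-01,
        -1.46403723e+02],
       [ 0.00000000e+00,  0.00000000e+00,  0.00000000e+00,
         1.00000000e+00]])}
```

View pics/scene0.png

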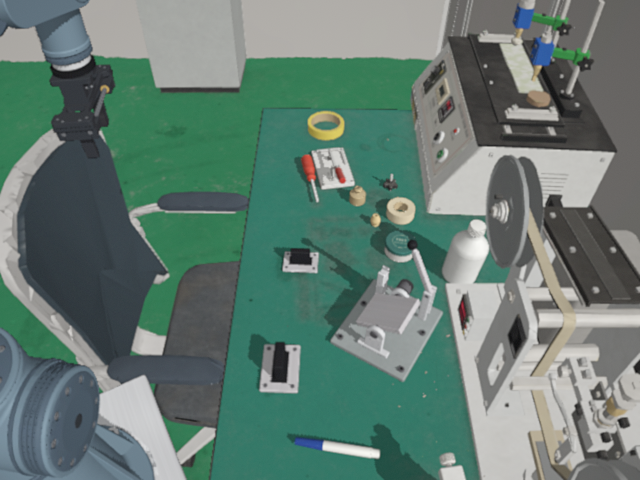

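View pics/top0.png

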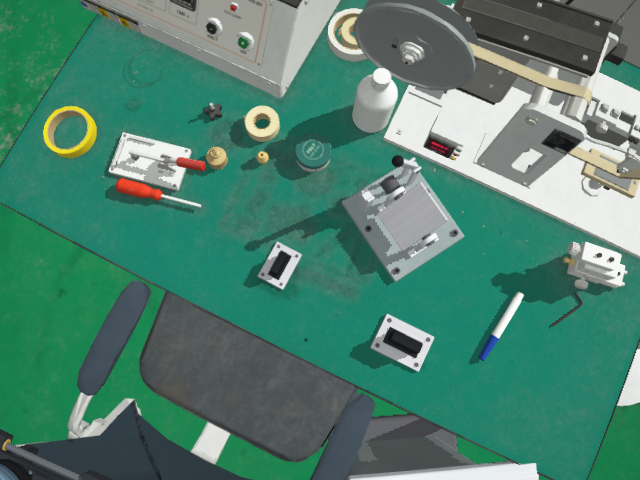

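View pics/wrist0.png

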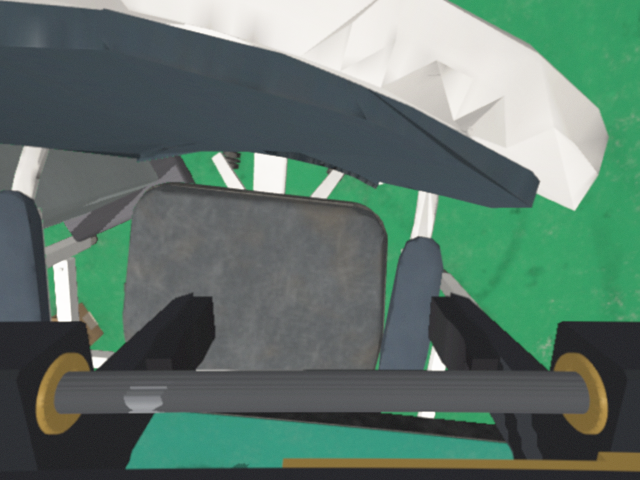

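Two slide look-alikes: top (280,264) and top (403,341). I'll measure both, along with the stage and the others.

```bash
cat > h.py <<'E'
import numpy as np,cv2
from plant import ctrl, eyes, workorder, regions_of
from scipy.spatial.transform import Rotation as R
def cam(name,pose=None):
    i=eyes.camera_info(name);f=240/np.tan(np.radians(i["vertical_fov"])/2)
    K=np.array([[f,0,i["cx"]],[0,f,i["cy"]],[0,0,1]]);D=np.array(i["dist_coeffs"])
    if "world_to_cam" in i: W=np.array(i["world_to_cam"])
    else:
        s=pose or ctrl.get_state();T=np.eye(4);T[:3,:3]=R.from_quat(s["ee_rot"]).as_matrix();T[:3,3]=s["eef_pos"]
        W=np.linalg.inv(T@np.array(i["tool_from_camera"]))
    return K,D,np.diag([1,-1,-1,1.])@W
def ray(c,px):
    K,D,W=c;p=cv2.undistortPoints(np.array(px,float).reshape(-1,1,2),K,D).reshape(-1,2)
    d=np.c_[p,np.ones(len(p))]@W[:3,:3];o=-W[:3,:3].T@W[:3,3];return o,d/np.linalg.norm(d,axis=1)[:,None]
def onz(c,px,z):
    o,d=ray(c,px);return o+d*((z-o[2])/d[:,2])[:,None]
def tri(cs,pxs):
    A=np.zeros((3,3));b=np.zeros(3);L=[]
    for c,p in zip(cs,pxs):
        o,d=ray(c,p);d=d[0];M=np.eye(3)-np.outer(d,d);A+=M;b+=M@o;L.append((M,o))
    x=np.linalg.solve(A,b);return x,[np.linalg.norm(M@(x-o)).round(2) for M,o in L]
def proj(c,P):
    K,D,W=c;return cv2.projectPoints(np.array(P,float).reshape(-1,3),W[:3,:3],W[:3,3],K,D)[0].reshape(-1,2)
E
python3 - <<'E'
from h import *
np.set_printoptions(precision=1,suppress=True)
C={n:cam(n) for n in("scene","top")}
for n in C:
    im=eyes.capture(n)
    cv2.imwrite(f"pics/{n}_st.png",cv2.resize(im[200:400,300:470] if n=="scene" else im[120:300,310:490],None,fx=4.4 if 0 else 3.2,fy=3.2,interpolation=cv2.INTER_CUBIC))
    for t in ["slide_rib","slide_under","clamp_bar_knob","clamp_bar_hinge","stage_face","stage_low_edge","felt_tin_mid","collet_mid","weight_mid"]:
        for r in regions_of(n,t)[:3]:
            m=r["pixels"];ys,xs=np.nonzero(m)
            print(n,t,round(r["p"],2),np.array(r["xy"]),m.sum(),"bbox",xs.min(),ys.min(),xs.max(),ys.max(),onz(C[n],r["xy"],10)[0])
            if t=="slide_rib":
                q=cv2.minAreaRect(np.c_[xs,ys].astype(np.float32));b=onz(C[n],cv2.boxPoints(q),6);print("   sides",np.linalg.norm(np.diff(b,axis=0),axis=1),b[:,:2].tolist())
E
```

```text
scene slide_rib 0.96 [281.1 370.2] 1757 bbox 260 342 299 392 [364.4  43.9  10. ]
   sides [100.4  67.7  99.8] [[314.74262532983727, 27.240559640228753], [362.55027128851725, 115.4869795644774], [419.42021733054935, 78.70930178031608], [368.04010893785266, -6.813728963479036]]
scene slide_rib 0.87 [295.8 262.9] 731 bbox 283 248 317 273 [500.2 247.4  10. ]
   sides [65.7 70.8 65.2] [[468.4433648971718, 245.35502585312707], [502.24261987080445, 301.7116512696346], [559.3566435820172, 259.8733022859645], [523.512670858753, 205.4396513345509]]
scene slide_under 0.89 [279. 370.] 1788 bbox 259 342 299 392 [361.3  46.   10. ]
scene slide_under 0.81 [298.6 258.9] 812 bbox 281 247 318 272 [510.2 254.1  10. ]
scene slide_under 0.5 [389.8 312.8] 1951 bbox 356 279 419 337 [598.5  52.   10. ]
scene clamp_bar_knob 0.93 [418.3 265.1] 441 bbox 407 240 434 294 [716.1 120.8  10. ]
scene clamp_bar_hinge 0.94 [419.3 265.1] 433 bbox 407 240 433 293 [717.9 119.8  10. ]
scene stage_face 0.91 [392.1 310.2] 1878 bbox 357 279 418 337 [605.7  54.8  10. ]
scene stage_low_edge 0.7 [391.5 307.7] 1914 bbox 357 280 
[... 1162 characters left out ...]
0. ] 1121 bbox 294 133 331 170 [717.7 178.9  10. ]
top clamp_bar_knob 0.67 [403.8 164.1] 295 bbox 391 155 418 171 [679.9  18.5  10. ]
top clamp_bar_hinge 0.72 [402.4 162.5] 254 bbox 392 155 417 170 [683.1  20.7  10. ]
top stage_face 0.88 [410.7 214.4] 2840 bbox 378 176 446 249 [586.   16.3  10. ]
top stage_face 0.56 [282.1 270.2] 1205 bbox 257 241 300 288 [502.7 247.9  10. ]
top stage_low_edge 0.92 [410.5 212.2] 2796 bbox 378 176 446 248 [590.   16.2  10. ]
top felt_tin_mid 0.59 [313.7 151.6] 1116 bbox 294 133 329 171 [714.6 178.8  10. ]
top collet_mid 0.4 [403.4 166.3] 253 bbox 392 155 418 170 [675.8  19.7  10. ]
top weight_mid 0.61 [218.7 159.5] 418 bbox 206 146 228 169 [711.9 351.   10. ]
```

View pics/scene_st.png

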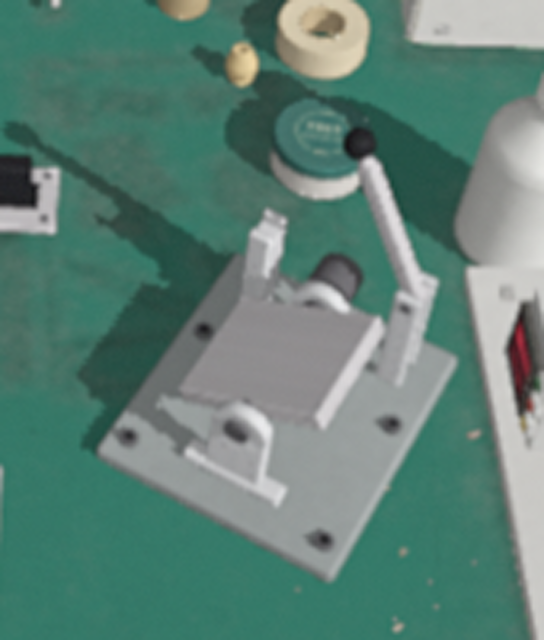

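View pics/top_st.png

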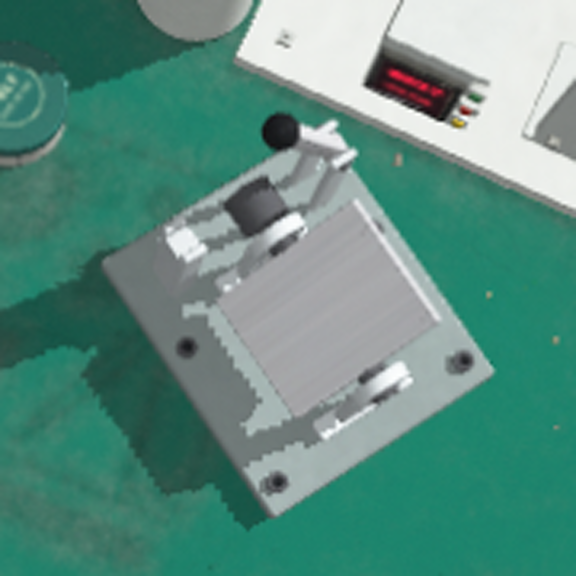

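```bash
python3 - <<'E'
import cv2
im=cv2.imread("pics/top0.png")
cv2.imwrite("pics/slides.png",cv2.resize(im[230:385,245:455],None,fx=3.6,fy=3.6,interpolation=cv2.INTER_CUBIC))
E
```

```text
(no output)
```

View pics/slides.png

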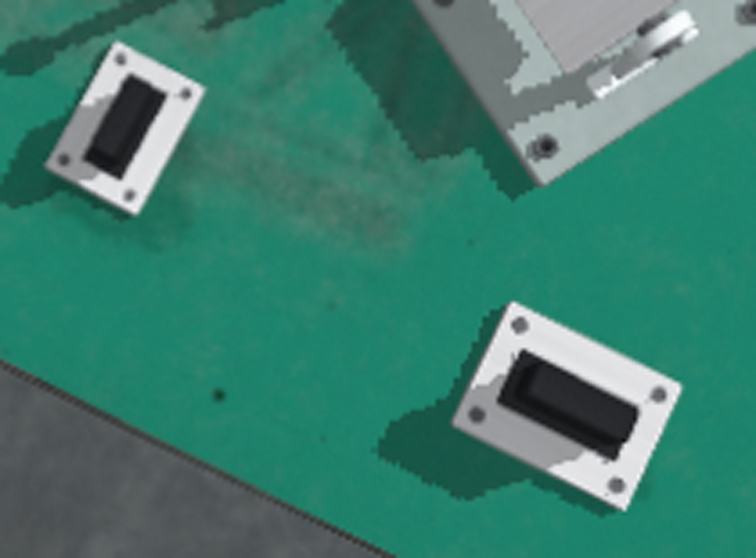

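Small slide at top (280,264) measures 70×50 mm, while the other, at (403,341), is about 92×66, so the first is meant. In the enlarged crop it is clearly the smaller. Next, the stage corners at higher zoom.

```bash
python3 - <<'E'
import cv2
im=cv2.imread("pics/top0.png")
cv2.imwrite("pics/t1.png",cv2.resize(im[150:260,370:460],None,fx=6,fy=5.4,interpolation=cv2.INTER_CUBIC) if 0 else cv2.resize(im[150:255,370:460],None,fx=5.5,fy=5.5,interpolation=cv2.INTER_CUBIC))
im=cv2.imread("pics/scene0.png")
cv2.imwrite("pics/s1.png",cv2.resize(im[235:345,350:445],None,fx=5.4,fy=5.4,interpolation=cv2.INTER_CUBIC))
E
```

```text
(no output)
```

View pics/t1.png

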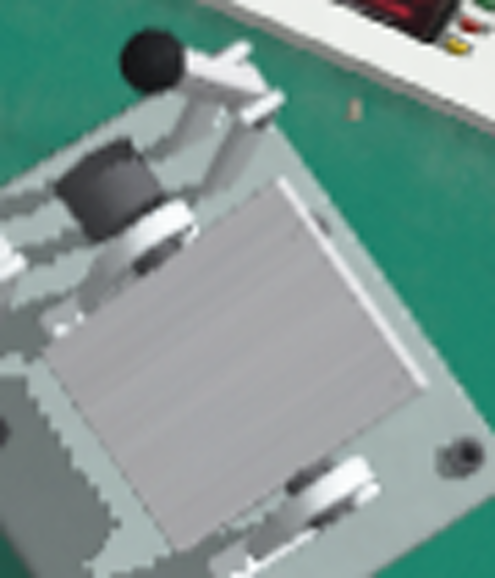

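View pics/s1.png

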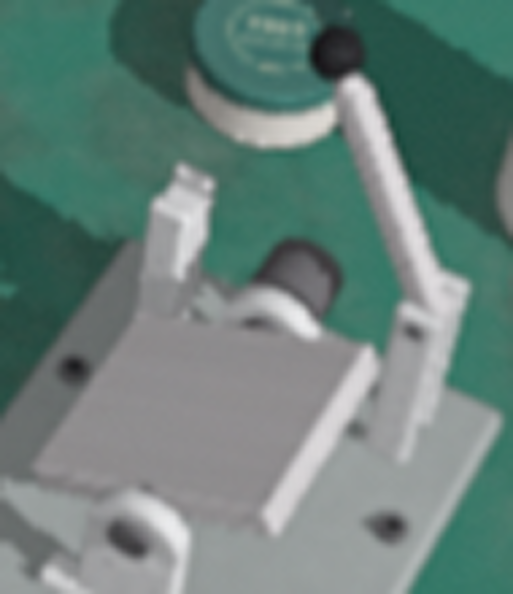

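```bash
cat > fit.py <<'E'
from h import *
from scipy.optimize import least_squares
np.set_printoptions(precision=2,suppress=True)
T,S=cam("top"),cam("scene")
t=lambda p:np.array(p,float)/5.5+[370-.4,150-.4]
s=lambda p:np.array(p,float)/5.4+[350-.4,235-.4]
tp=t([(45,350),(277,180),(418,392),(177,550)]);sp=s([(135,320),(365,348),(262,515),(35,468)])
M=np.array([[-45,38,0],[45,38,0],[45,-38,0],[-45,-38,0.]])
def face(p):
    Rm=R.from_euler("ZY",[p[3],-p[4]]).as_matrix();return Rm,p[:3]
def res(p,w=0.3):
    Rm,o=face(p);P=M@Rm.T+o
    return np.r_[(proj(T,P)-tp).ravel(),(proj(S,P)-sp).ravel(),(p[2]-74)*w]
for w in(0.01,.5):
    f=least_squares(res,[600,20,74,-.9,.35],args=(w,));p=f.x;print("xyz yaw slope",p,"rms",np.sqrt(np.mean(f.fun**2)),f.fun)
k,e=tri([T,S],[t((153,60)),s((337,52))]);print("knob",k,e)
y=p[3];ex=np.array([np.cos(y),np.sin(y)]);ey=np.array([-ex[1],ex[0]])
d=k[:2]-p[:2];a=np.arcsin((k[2]-85)/108);kx=d@ex;print("knob in stage: x",kx,"y",d@ey,"bar angle",a,"hinge x",kx+108*np.cos(a))
E
python3 fit.py; python3 - <<'E'
from h import *
np.set_printoptions(precision=1,suppress=True)
T,S=cam("top"),cam("scene")
for n,a,b,z in [("tin",(313,149),(400,247),None),("collet",(262,158),(376,220),None),("weight",(217,157),(357,196),None)]:
    print(n,tri([T,S],[a,b]))
E
```

```text
xyz yaw slope [567.35  28.24  69.06  -1.09   0.49] rms 0.66746121389698 [-1.06  0.13 -0.02 -0.12  0.6  -0.32 -0.21  1.34  1.43 -0.5   0.71 -0.22
 -0.14 -0.16 -0.67  0.89 -0.05]
xyz yaw slope [566.72  28.05  71.16  -1.09   0.49] rms 0.8073433999792495 [-0.77  0.16  0.38 -0.15  1.06 -0.26  0.13  1.46  1.31 -0.96  0.66 -0.71
 -0.24 -0.61 -0.84  0.46 -1.42]
knob [627.42  60.38 180.69] [np.float64(0.05), np.float64(0.05)]
knob in stage: x -0.2982234882341965 y 68.77514456495906 bar angle 1.0886764902195152 hinge x 49.776885964962716
tin (array([716.9, 180.7,   8.1]), [np.float64(3.46), np.float64(3.46)])
collet (array([711.2, 272.4,   8. ]), [np.float64(1.47), np.float64(1.47)])
weight (array([714.9, 353.7,  13.2]), [np.float64(0.77), np.float64(0.77)])
```

```bash
python3 - <<'E'
from h import *
np.set_printoptions(precision=1,suppress=True)
T,S=cam("top"),cam("scene")
for n,a,b in [("bottlecap",(381,76),(477,228)),("reelhub",(409,51),(501,211)),("hinge ears",(370+262/5.5,150+75/5.5),(350+430/5.4,235+295/5.4))]:
    print(n,tri([T,S],[a,b]))
print(onz(T,[(395,140),(440,95)],20), onz(T,[(415,87)],150))
s=ctrl.get_state();M=R.from_quat(s["ee_rot"]).as_matrix();print(s["eef_pos"],M)
# path
o=np.array([567,28.1]);y=-1.09;ex=np.array([np.cos(y),np.sin(y)]);ey=np.array([-ex[1],ex[0]])
for a in [1.09,.9,.7,.5,.3,.15,0]:
    r=82;C=np.array([50-r*np.cos(a)+5*np.sin(a),85+r*np.sin(a)+5*np.cos(a)])+[9,0]
    xy=o+ex*C[0]+ey*68;print(a,xy,C[1], "stage x",C[0])
E
```

```text
bottlecap (array([788.8,  63.9, 136.2]), [np.float64(1.65), np.float64(1.65)])
reelhub (array([790.5,  29.1, 209.2]), [np.float64(0.77), np.float64(0.77)])
hinge ears (array([647.6,  13.1,  97. ]), [np.float64(1.74), np.float64(1.74)])
[[723.2  31.3  20. ]
 [807.  -62.   20. ]] [[760.5  13.1 150. ]]
[229.6 527.2 238.7] [[-0.9  0.4 -0. ]
 [ 0.4  0.9  0. ]
 [ 0.   0.  -1. ]]
1.09 [639.1  36.9] 160.01583381923447 stage x 25.50933448847277
0.9 [632.8  49. ] 152.34085643080698 stage x 11.944617149942935
0.7 [627.1  60. ] 141.6500612899131 stage x -0.4959709211395982
0.5 [622.4  68.9] 128.7008069749965 stage x -10.564642381989547
0.3 [619.   75.4] 114.00933939185786 stage x -17.85999107499299
0.15 [617.4  78.5] 102.19778225251534 stage x -21.332037728387466
0 [616.7  79.9] 90.0 stage x -23.0
```

```bash
python3 -m handwheel '{"travel":[[-20,-10,0],[-35,-18,-1],[-45,-23,-1],[-45,-23,-1],[-45,-23,-1],[-45,-23,-1],[-45,-23,-1],[-45,-23,-1],[-45,-23,-1],[-45,-23,-1]],"angular":[[0,0,0],[0,0,0],[0,0,0],[0,0,0],[0,0,0],[0,0,0],[0,0,0],[0,0,0],[0,0,0],[0,0,0]],"gripper":[1,1,1,1,1,1,1,1,1,1]}'
```

```text
time: 2.4
eef_pos: [526.4, 165.7, 247.9]
ee_rot: [0.204, 0.979, 0.0, 0.0]
contact_force: [0.6, 0.7, -0.8]
width: 0.006
```

```bash
python3 - <<'E'
from h import *
s=ctrl.get_state();cv2.imwrite("pics/w1.png",eyes.capture("wrist"));print(s["eef_pos"],s["ee_rot"])
E
```

```text
[526.38090866 165.6750118  247.93352626] [2.04033882e-01 9.78963798e-01 1.25662534e-04 2.02102735e-04]
```

View pics/w1.png

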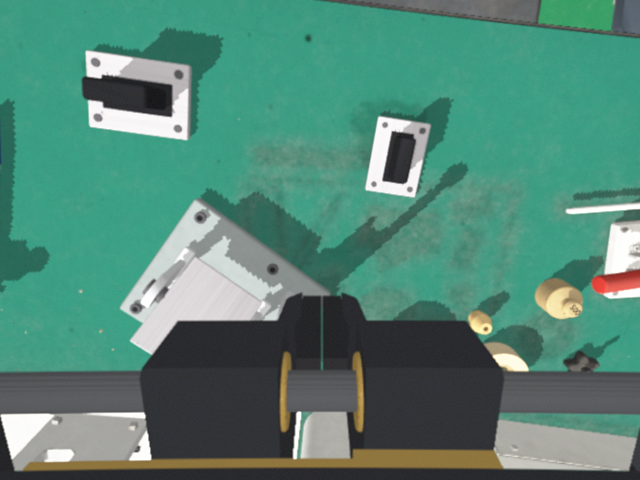

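```bash
python3 -m handwheel '{"travel":[[-30,-16,0],[-40,-21,0],[-40,-21,0],[-40,-21,0],[-32,-17,0],[0,0,14],[0,0,20],[0,0,20],[0,0,14],[0,0,8]],"angular":[[0,0,0],[0,0,0],[0,0,0],[0,0,0],[0,0,0],[0,0,0],[0,0,0],[0,0,0],[0,0,0],[0,0,0]],"gripper":[1,1,1,1,1,1,1,1,1,1]}'; python3 - <<'E'
from h import *
im=eyes.capture("scene");cv2.imwrite("pics/s2.png",cv2.resize(im[160:345,340:520],None,fx=3.2,fy=3.2))
E
```

```text
time: 3.7
eef_pos: [653.2, 7.1, 170.3]
ee_rot: [0.204, 0.979, -0.0, -0.001]
contact_force: [0.4, 0.1, 0.4]
width: 0.004
```

View pics/s2.png

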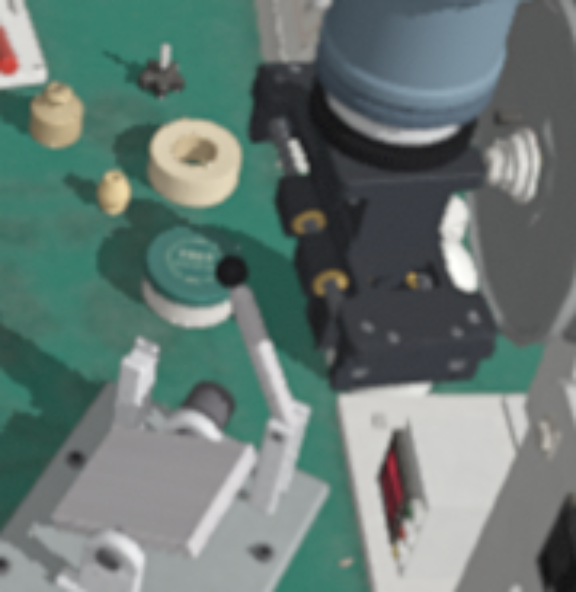

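```bash
python3 -m handwheel '{"travel":[[14,11.3,6],[9.3,7.5,4],[10.1,8.2,8],[10.1,8.2,10],[7.8,6.3,13],[5.4,4.4,15],[2.3,1.9,12],[1.6,1.3,8],[0,0,2],[0,0,0]],"angular":[[0,0,0],[0,0,0],[0,0,0],[0,0,0],[0,0,0],[0,0,0],[0,0,0],[0,0,0],[0,0,0],[0,0,0]],"gripper":[1,1,1,1,1,1,1,1,1,1]}'; python3 - <<'E'
from h import *
im=eyes.capture("scene");cv2.imwrite("pics/s3.png",cv2.resize(im[160:345,340:520],None,fx=3.2,fy=3.2))
E
```

```text
time: 5.0
eef_pos: [618.2, 75.3, 93.7]
ee_rot: [0.204, 0.979, -0.0, 0.0]
contact_force: [0.1, 0.5, -0.4]
width: 0.008
```

View pics/s3.png

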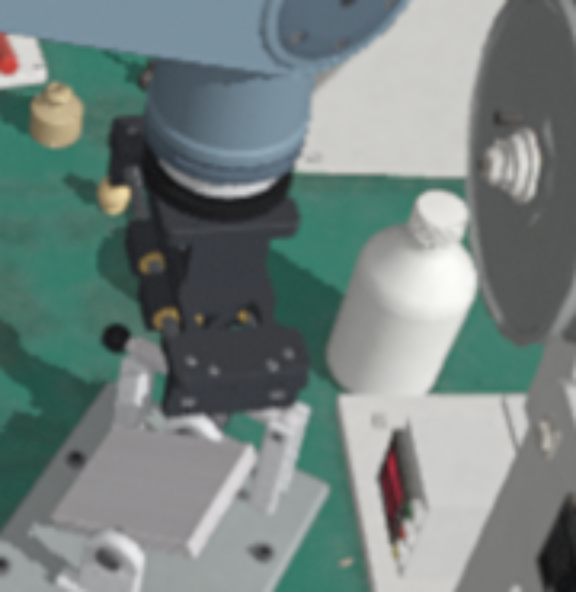

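```bash
python3 -m handwheel '{"travel":[[0,0,1],[0,0,1],[0,0,1],[0,0,1],[0,0,1],[0,0,0.5],[0,0,0.5],[0,0,0],[0,0,0],[0,0,0]],"angular":[[0,0,0],[0,0,0],[0,0,0],[0,0,0],[0,0,0],[0,0,0],[0,0,0],[0,0,0],[0,0,0],[0,0,0]],"gripper":[1,1,1,1,1,1,1,1,1,1]}'
```

```text
time: 6.3
eef_pos: [618.4, 75.6, 90.2]
ee_rot: [0.204, 0.979, -0.0, 0.001]
contact_force: [-6.2, -1.4, 14.7]
width: 0.004
```

```bash
python3 -m handwheel '{"travel":[[0,0,-15],[0,0,-30],[0,0,-40],[0,0,-40],[15,6,-30],[30,12,0],[30,12,0],[30,10,0],[15,6,0],[0,0,0]],"angular":[[0,0,0],[0,0,0],[0,0,0],[0,0,0],[0,0,0],[0,0,0],[0,0,0],[0,0,0],[0,0,0],[0,0,0]],"gripper":[1,1,1,0,0,0,0,0,0,0]}'; python3 - <<'E'
from h import *
np.set_printoptions(precision=1,suppress=True)
im=eyes.capture("top");cv2.imwrite("pics/t4.png",cv2.resize(im[140:260,370:470],None,fx=5,fy=5,interpolation=cv2.INTER_CUBIC))
im=eyes.capture("scene");cv2.imwrite("pics/s4.png",cv2.resize(im[240:350,340:450],None,fx=5,fy=5,interpolation=cv2.INTER_CUBIC))
s=ctrl.get_state();im=eyes.capture("wrist");cv2.imwrite("pics/w4.png",im);c=cam("wrist",s);print(s["eef_pos"],s["ee_rot"])
for r in regions_of("wrist","slide_under")[:3]:
    m=r["pixels"];ys,xs=np.nonzero(m);q=cv2.minAreaRect(np.c_[xs,ys].astype(np.float32));b=onz(c,cv2.boxPoints(q),6)
    print(r["p"],r["xy"],np.linalg.norm(np.diff(b,axis=0),axis=1),b.mean(0),b.tolist())
E
```

```text
time: 7.55
eef_pos: [526.2, 166.2, 243.1]
ee_rot: [0.203, 0.979, 0.0, 0.0]
contact_force: [1.4, -0.8, 0.8]
width: 0.774
[527.  165.3 242.9] [ 0.2  1.  -0.   0. ]
0.83 [132.9, 95.0] [66.6 99.2 66.9] [365.8  51.2   6. ] [[364.52325239966103, -14.99007764228827, 6.0], [315.11034575273897, 29.693056954355512, 6.0], [365.13653981258994, 115.4088113727468, 6.0], [418.25866935831607, 74.69000006413546, 6.0]]
0.72 [207.2, 294.0] [121.9 138.3 125.8] [586.8   4.6   6. ] [[583.943759382177, -92.36152944164292, 6.0], [496.1791652768376, -7.740518223578306, 6.0], [584.5636877764377, 98.69220128862732, 6.0], [682.4808598183616, 19.706835898170766, 6.0]]
0.62 [280.1, 339.8] [158.8  22.8 160.6] [671.5  32.5   6. ] [[703.4327746615843, -39.6905113719414, 6.0], [618.1220902715445, 94.24218286252349, 6.0], [638.2360698282757, 104.91626299198086, 6.0], [726.105983981033, -29.492066287582162, 6.0]]
```

View pics/t4.png

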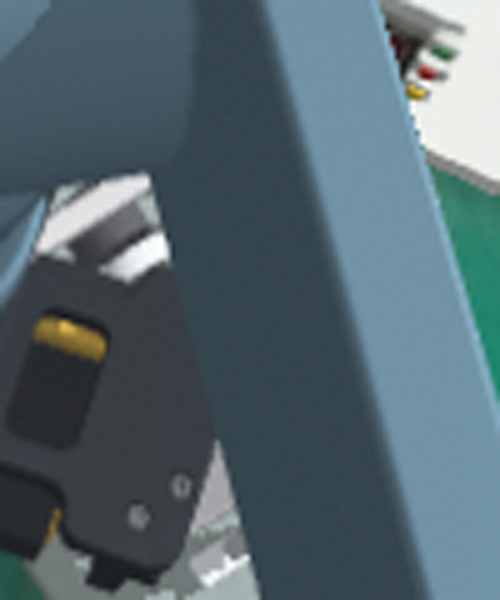

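View pics/s4.png

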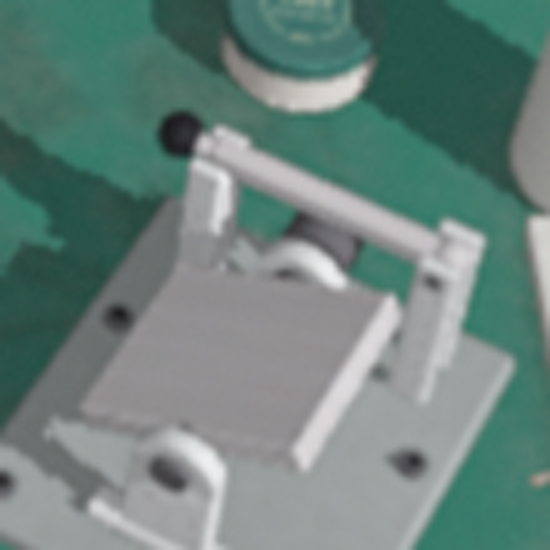

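View pics/w4.png

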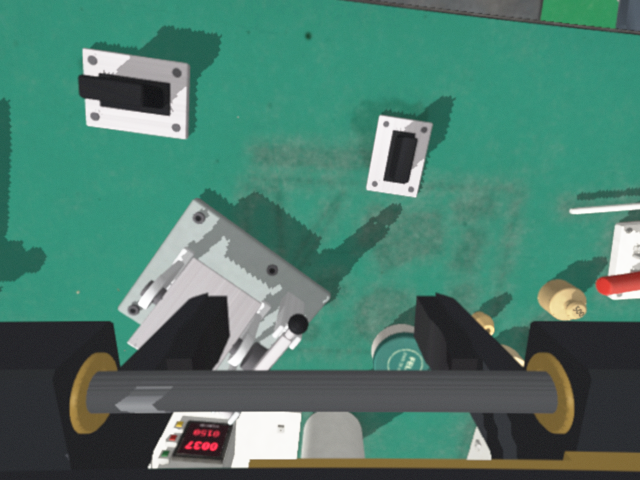

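Scene shows the bar seated in its catch (knob at crop (180,133)). The slide is in the wrist view at (400,155). I'll take one wrist look at the stage from above.

```bash
python3 -m handwheel '{"travel":[[-20,-16,0],[-30,-24,0],[-30,-24,0],[-20,-16,0],[0,0,0],[0,0,0],[0,0,0],[0,0,0],[0,0,0],[0,0,0]],"angular":[[0,0,0],[0,0,0],[0,0,0],[0,0,0],[0,0,0],[0,0,0],[0,0,0],[0,0,0],[0,0,0],[0,0,0]],"gripper":[0,0,0,0,0,0,0,0,0,0]}'; python3 - <<'E'
from h import *
s=ctrl.get_state();im=eyes.capture("wrist");cv2.imwrite("pics/w5.png",im);import pickle;pickle.dump((s,cam("wrist",s)),open("w5.pkl","wb"))
cv2.imwrite("pics/w5c.png",cv2.resize(im[80:330,170:450],None,fx=2.4,fy=2.4,interpolation=cv2.INTER_CUBIC))
E
```

```text
time: 9.0
eef_pos: [586.0, 52.7, 242.8]
ee_rot: [0.204, 0.979, -0.0, 0.0]
contact_force: [-0.2, 0.3, -0.2]
width: 0.998
```

View pics/w5c.png

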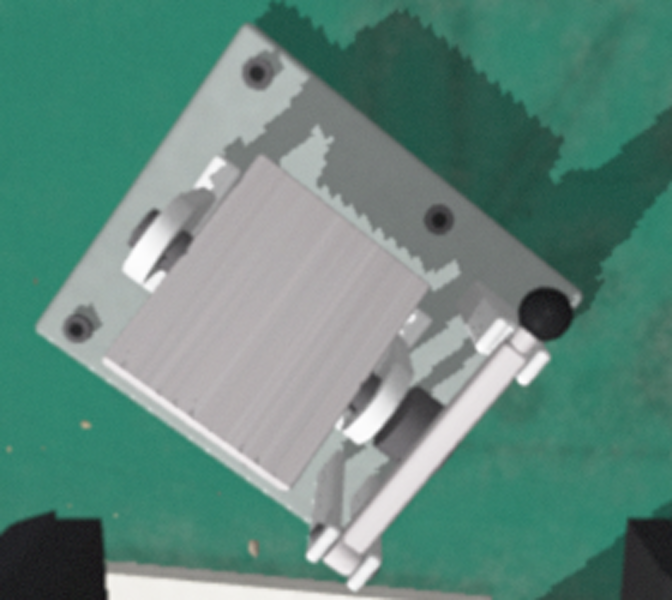

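```bash
cat >> fit.py <<'E'
print("---- three views")
import pickle
st,Wc=pickle.load(open("w5.pkl","rb"))
w=lambda p:np.array(p,float)/2.4+[170-.3,80-.3]
wp=w([(429,290),(290,488),(106,360),(262,155)])
def res3(p,ww,wt):
    Rm,o=face(p);P=M@Rm.T+o
    return np.r_[(proj(T,P)-tp).ravel()*wt,(proj(S,P)-sp).ravel()*wt,(proj(Wc,P)-wp).ravel(),(p[2]-74)*ww]
for ww,wt in((0.01,1),(.5,1),(.5,.3),(.5,0)):
    f=least_squares(res3,[567,28,74,-1.09,.45],args=(ww,wt));print(f.x,f.fun[-9:-1]);
p=least_squares(res3,[567,28,74,-1.09,.45],args=(.5,.3)).x
k=onz(Wc,w((546,313)),85)[0];b1,b2=onz(Wc,w([(527,355),(355,560)]),90)
print("knob down",k,"bar yaw",np.arctan2(*(b2-b1)[[1,0]]))
y=p[3];ex=np.array([np.cos(y),np.sin(y)]);ey=np.array([-ex[1],ex[0]]);d=k[:2]-p[:2];print("knob stage xy",d@ex,d@ey)
# base plate corners: z unknown ~10
q=onz(Wc,w([(248,25),(578,297),(38,327)]),10);print("base edges yaw",np.arctan2(*(q[1]-q[0])[[1,0]]),np.arctan2(*(q[2]-q[0])[[1,0]]))
# slide from w4
E
python3 fit.py; python3 - <<'E'
from h import *
np.set_printoptions(precision=3,suppress=True)
i=eyes.camera_info("wrist")
s={"eef_pos":np.array([526.4,165.9,243]),"ee_rot":np.array([.2035,.979,0,0])}
c=cam("wrist",s);b=onz(c,[(379,115),(433,121),(416,196),(366,189)],6);print(b,b.mean(0),np.linalg.norm(np.diff(b,axis=0),axis=1))
im=cv2.imread("pics/w4.png");cv2.imwrite("pics/w4c.png",cv2.resize(im[100:210,350:450],None,fx=5,fy=5,interpolation=cv2.INTER_CUBIC))
im=cv2.imread("pics/top0.png");cv2.imwrite("pics/t0c.png",cv2.resize(im[230:300,245:315],None,fx=7,fy=7,interpolation=cv2.INTER_CUBIC))
E
```

```text
xyz yaw slope [567.35  28.24  69.06  -1.09   0.49] rms 0.66746121389698 [-1.06  0.13 -0.02 -0.12  0.6  -0.32 -0.21  1.34  1.43 -0.5   0.71 -0.22
 -0.14 -0.16 -0.67  0.89 -0.05]
xyz yaw slope [566.72  28.05  71.16  -1.09   0.49] rms 0.8073433999792495 [-0.77  0.16  0.38 -0.15  1.06 -0.26  0.13  1.46  1.31 -0.96  0.66 -0.71
 -0.24 -0.61 -0.84  0.46 -1.42]
knob [627.42  60.38 180.69] [np.float64(0.05), np.float64(0.05)]
knob in stage: x -0.2982234882341965 y 68.77514456495906 bar angle 1.0886764902195152 hinge x 49.776885964962716
---- three views
[568.27  27.43  68.74  -1.08   0.49] [ 0.5  -1.11  0.47  0.73 -0.35 -1.7   0.41 -0.31]
[568.    27.59  70.15  -1.08   0.49] [ 0.58 -1.12  0.41  1.03 -0.81 -1.7   0.24 -0.55]
[568.24  27.51  70.94  -1.08   0.5 ] [ 0.48 -0.73  0.64  1.66 -0.97 -1.06 -0.07 -0.02]
[568.25  27.54  71.17  -1.08   0.51] [ 0.46 -0.66  0.73  1.76 -0.99 -1.   -0.12  0.06]
knob down [599.07 112.09  85.  ] bar yaw -1.065077113097818
knob stage xy -59.81822988203984 67.27087528089459
base edges yaw 0.4919286458380933 -1.0745012099171318
[[469.492 248.821   6.   ]
 [494.567 292.763   6.   ]
 [554.337 255.006   6.   ]
 [528.303 212.607   6.   ]] [511.674 252.299   6.   ] [50.593 70.697 49.753]
```

View pics/w4c.png

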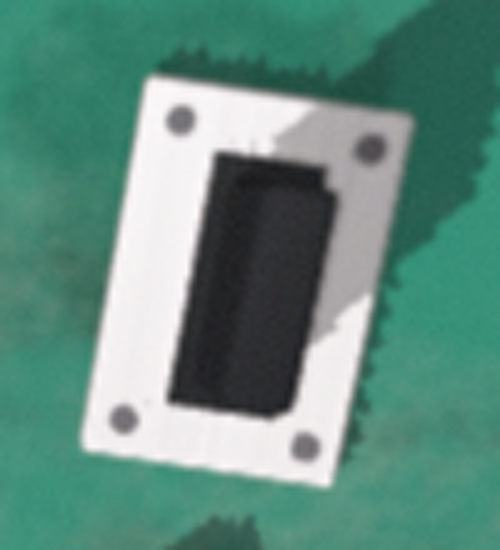

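View pics/t0c.png

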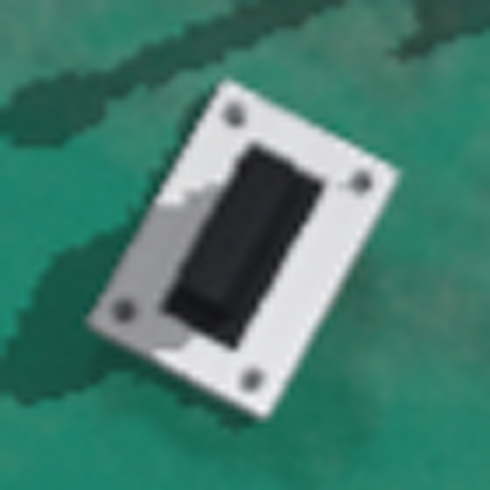

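```bash
python3 -m handwheel '{"travel":[[18,19,0],[28,29,0],[31,32,0],[31,32,0],[24,25,0],[15.5,16.5,0],[0,0,10],[0,0,30],[0,0,40],[0,0,20]],"angular":[[0,0,0],[0,0,0],[0,0,0],[0,0,0],[0,0,0],[0,0,0],[0,0,8.3],[0,0,0],[0,0,0],[0,0,0]],"gripper":[0,0,0,0,0,0,0,0,0,0]}'; python3 - <<'E'
from h import *
np.set_printoptions(precision=3,suppress=True)
s=ctrl.get_state();im=eyes.capture("wrist");cv2.imwrite("pics/w6.png",im)
M=R.from_quat(s["ee_rot"]).as_matrix();print(s["eef_pos"],np.degrees(np.arctan2(M[1,0],M[0,0])),M)
E
```

```text
time: 10.3
eef_pos: [510.9, 251.8, 140.4]
ee_rot: [0.274, 0.962, -0.001, -0.001]
contact_force: [-0.4, -0.5, 0.1]
width: 0.998
[510.902 251.781 140.416] 148.16844331000792 [[-0.85   0.527 -0.003]
 [ 0.527  0.85  -0.001]
 [ 0.002 -0.002 -1.   ]]
```

View pics/w6.png

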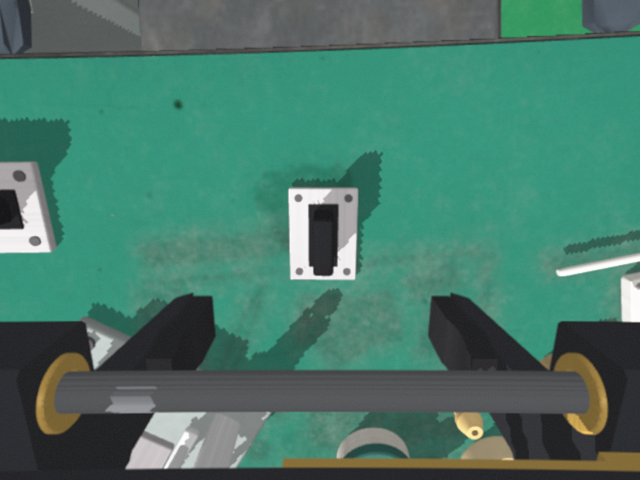

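```bash
python3 - <<'E'
from h import *
np.set_printoptions(precision=2,suppress=True)
s=ctrl.get_state();c=cam("wrist",s);b=onz(c,[(289,188),(357.5,188),(355,280),(291,280)],6);M=R.from_quat(s["ee_rot"]).as_matrix()
print((b-s["eef_pos"])@M,((b-s["eef_pos"])@M).mean(0), b.mean(0))
E
```

```text
[[ 32.87 -22.99 132.56]
 [ 32.85  25.69 132.35]
 [-37.03  25.54 132.06]
 [-37.07 -23.16 132.27]] [ -2.1    1.27 132.31] [511.47 251.18   6.  ]
```

```bash
python3 -m handwheel '{"travel":[[-2,1,25],[0,0,35],[0,0,35],[0,0,20],[0,0,10],[0,0,4],[0,0,0],[0,0,0],[0,0,0],[0,0,0]],"angular":[[0,0,0],[0,0,0],[0,0,0],[0,0,0],[0,0,0],[0,0,0],[0,0,0],[0,0,0],[0,0,0],[0,0,0]],"gripper":[0,0,0,0,0,0,1,1,1,1]}'
```

```text
time: 11.6
eef_pos: [514.6, 251.9, 14.1]
ee_rot: [0.274, 0.962, 0.0, 0.0]
contact_force: [-0.2, -0.5, -0.1]
width: 0.571
```

```bash
python3 -m handwheel '{"travel":[[0,0,2],[0,0,0],[0,0,0],[0,0,0],[0,0,0],[0,0,0],[0,0,0],[0,0,0],[0,0,0],[0,0,0]],"angular":[[0,0,0],[0,0,0],[0,0,0],[0,0,0],[0,0,0],[0,0,0],[0,0,0],[0,0,0],[0,0,0],[0,0,0]],"gripper":[1,1,1,1,1,1,1,1,1,1]}'; python3 -c "
from h import *
print(ctrl.get_state())
cv2.imwrite('pics/w7.png',eyes.capture('wrist'))"
```

```text
time: 12.85
eef_pos: [514.3, 251.8, 11.7]
ee_rot: [0.274, 0.962, -0.0, -0.0]
contact_force: [-0.7, -0.4, -0.6]
width: 0.156
{'time': 12.85, 'joint_pos': array([ 2.48137185e-01,  4.79549279e-01,  1.74007415e+00,  3.65726585e-06,
        9.22045290e-01, -7.67009688e-01]), 'dq': array([ 5.39812430e-06,  1.02460108e-03,  6.25604024e-04, -1.24160252e-03,
        8.63321401e-04,  1.93817344e-04]), 'joint_torque': array([ 2.07298785e-01, -4.93763387e+01, -2.57437438e+01,  1.34154442e-01,
        1.09478735e-02,  1.32133173e-03]), 'eef_pos': array([514.34210866, 251.83595327,  11.68474243]), 'ee_rot': array([ 2.74265501e-01,  9.61654009e-01, -1.78343484e-05, -3.36244013e-05]), 'contact_force': array([-0.71620969, -0.39791146, -0.63336127]), 'torque': array([-0.08022325, -0.03585011, -0.02656101]), 'width': 0.15591856016204364}
```

View pics/w7.png

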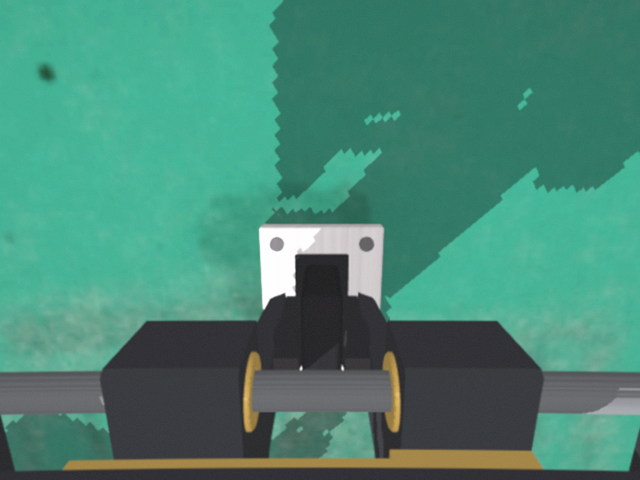

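```bash
python3 - <<'E'
from h import *
np.set_printoptions(precision=2,suppress=True)
s=ctrl.get_state();c=cam("wrist",s);M=R.from_quat(s["ee_rot"]).as_matrix()
b=onz(c,[(260,224.5),(383.5,224.5)],6);print("edge in tool",(b-s["eef_pos"])@M)
for sl in(.475,):
    y=-1.077;ex=np.array([np.cos(y),np.sin(y),0]);n=np.array([0,0,np.cos(sl)])-np.sin(sl)*ex
    for z in(72,):
        print("contact TCP",np.array([568.2,27.5,z])+n*11.7,"hover60",np.array([568.2,27.5,z])+n*61.7)
        d=np.array([568.2,27.5,z])+n*81.7-s["eef_pos"];print("hover80 delta world",d,"in present tool",d@M)
E
```

```text
edge in tool [[ 36.49 -24.43   5.68]
 [ 36.44  24.74   5.68]]
contact TCP [565.66  32.21  82.4 ] hover60 [554.83  52.35 126.87]
hover80 delta world [  36.14 -191.46  132.97] in present tool [-131.69 -143.6  -132.98]
```

```bash
python3 -m handwheel '{"travel":[[0,0,-8],[0,0,-20],[0,0,-35],[0,0,-35],[0,0,-35],[-20,-22,0],[-30,-33,0],[-35,-38,0],[-30,-33,0],[-17,-18,0]],"angular":[[0,0,0],[0,0,0],[0,0,0],[0,0,0],[0,0,0],[0,0,0],[0,0,0],[0,0,0],[0,0,0],[0,0,0]],"gripper":[1,1,1,1,1,1,1,1,1,1]}'
python3 -m handwheel '{"travel":[[0,0,0],[0,0,0],[0,0,0],[0,0,0],[0,0,0],[0,0,0],[0,0,0],[0,0,0],[0,0,0],[0,0,0]],"angular":[[0,0,7.5],[0,0,7.5],[0,0,7.5],[0,0,7.4],[0,-6.8,0],[0,-6.8,0],[0,-6.8,0],[0,-6.8,0],[0,0,0],[0,0,0]],"gripper":[1,1,1,1,1,1,1,1,1,1]}'
python3 - <<'E'
from h import *
np.set_printoptions(precision=2,suppress=True)
s=ctrl.get_state();M=R.from_quat(s["ee_rot"]).as_matrix();print(s["eef_pos"],s["joint_pos"],s["width"],s["contact_force"]);print(M)
y=-1.077
for sl in (.475,):
    ex=np.array([np.cos(y),np.sin(y),0]);n=np.array([0,0,np.cos(sl)])-np.sin(sl)*ex;xf=ex*np.cos(sl)+np.array([0,0,np.sin(sl)])
    print("n",n,"-tz",-M[:,2]);Mt=np.c_[-xf,np.cross(-n,-xf),-n];print("rotvec err deg tool",np.degrees(R.from_matrix(M.T@Mt).as_rotvec()))
    d=np.array([568.2,27.5,72])+n*11.7-s["eef_pos"];print("to contact in tool",d@M+[-1.5,0,0])
im=eyes.capture("scene");cv2.imwrite("pics/s8.png",cv2.resize(im[160:350,300:500],None,fx=3,fy=3))
E
```

```text
time: 14.15
eef_pos: [551.3, 57.7, 146.5]
ee_rot: [0.275, 0.961, 0.0, 0.001]
contact_force: [0.3, -0.2, -2.3]
width: 0.161
time: 15.4
eef_pos: [551.1, 60.0, 145.7]
ee_rot: [0.499, 0.834, -0.12, 0.201]
contact_force: [-0.5, 0.1, -2.1]
width: 0.151
[551.06  59.99 145.73] [ 0.14  0.21  1.85 -0.54  0.97 -0.07] 0.1513924682909668 [-0.48  0.1  -2.09]
[[-0.42  0.88  0.22]
 [ 0.78  0.47 -0.4 ]
 [-0.46  0.   -0.89]]
n [-0.22  0.4   0.89] -tz [-0.22  0.4   0.89]
rotvec err deg tool [ 0.05 -0.1  -0.07]
to contact in tool [-0.57 -0.37 70.67]
```

View pics/s8.png

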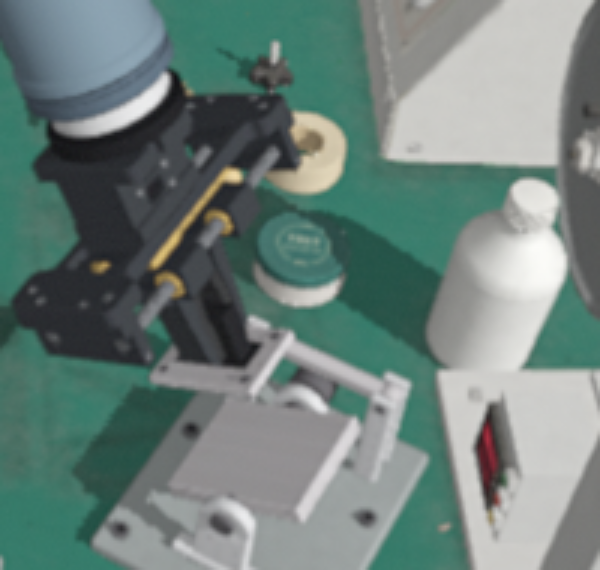

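```bash
python3 -m handwheel '{"travel":[[0,0,10],[0,0,12],[0,0,12],[0,0,10],[0,0,8],[0,0,5],[0,0,3],[0,0,0],[0,0,0],[0,0,0]],"angular":[[0,0,0],[0,0,0],[0,0,0],[0,0,0],[0,0,0],[0,0,0],[0,0,0],[0,0,0],[0,0,0],[0,0,0]],"gripper":[1,1,1,1,1,1,1,1,1,1]}'
python3 - <<'E'
from h import *
s=ctrl.get_state();print(s["contact_force"],s["torque"])
im=eyes.capture("scene");cv2.imwrite("pics/s9.png",cv2.resize(im[250:345,330:440],None,fx=6,fy=6,interpolation=cv2.INTER_CUBIC))
cv2.imwrite("pics/w9.png",eyes.capture("wrist"))
E
```

```text
time: 16.7
eef_pos: [563.7, 35.9, 91.7]
ee_rot: [0.499, 0.834, -0.12, 0.202]
contact_force: [0.8, 0.5, -1.8]
width: 0.157
[ 0.8390975   0.4673803  -1.81130636] [0.26397903 0.2116082  0.00909764]
```

View pics/s9.png

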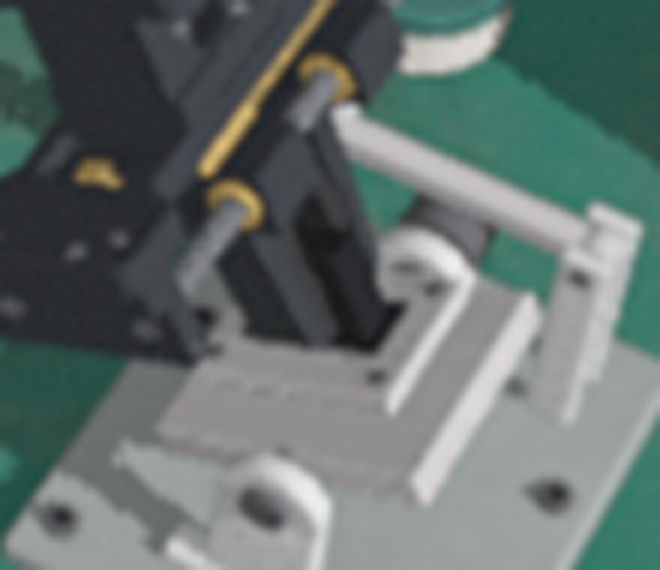

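View pics/w9.png

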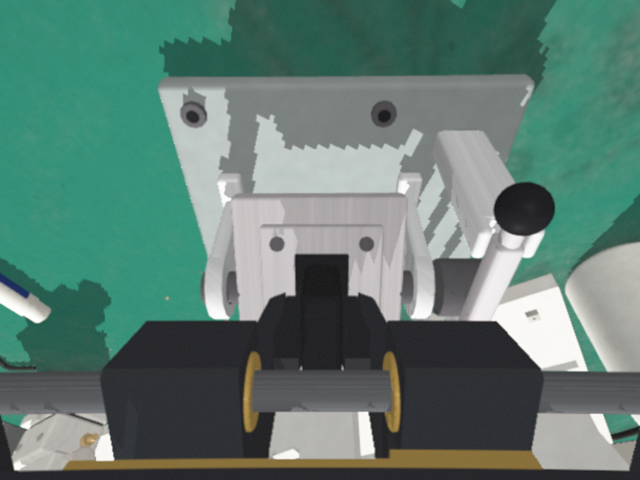

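```bash
python3 - <<'E'
from h import *
np.set_printoptions(precision=2,suppress=True)
s={"eef_pos":np.zeros(3),"ee_rot":np.array([0,0,0,1.])}
c=cam("wrist",s)
for z in(12,18,20,22,24,26): b=onz(c,[(232.5,194.5),(406,194.5)],z);print(z,b[0],b[1],b[1,1]-b[0,1])
print(onz(c,[(260,224.5),(383.5,224.5)],5.7))
E
```

```text
12 [ 47.47 -35.71  12.  ] [47.43 34.46 12.  ] 70.1726055826606
18 [ 46.52 -37.08  18.  ] [46.47 35.76 18.  ] 72.83572603481528
20 [ 46.2  -37.54  20.  ] [46.15 36.19 20.  ] 73.72343285220018
22 [ 45.88 -37.99  22.  ] [45.83 36.62 22.  ] 74.61113966958507
24 [ 45.56 -38.45  24.  ] [45.51 37.05 24.  ] 75.49884648696997
26 [ 45.24 -38.9   26.  ] [45.19 37.48 26.  ] 76.38655330435486
[[ 36.52 -24.16   5.7 ]
 [ 36.49  24.91   5.7 ]]
```

```bash
python3 -m handwheel '{"travel":[[0,-1,3],[0,0,3],[0,0,2],[0,0,1],[0,0,0],[0,0,0],[0,0,0],[0,0,0],[0,0,0],[0,0,0]],"angular":[[0,0,0],[0,0,0],[0,0,0],[0,0,0],[0,0,0],[0,0,0],[0,0,0],[0,0,0],[0,0,0],[0,0,0]],"gripper":[1,1,1,1,1,1,1,1,1,1]}'
cat > q.py <<'E'
from h import *
np.set_printoptions(precision=2,suppress=True)
s=ctrl.get_state();M=R.from_quat(s["ee_rot"]).as_matrix()
print(s["eef_pos"],"F tool",s["contact_force"]@M,"T tool",s["torque"]@M,"F",s["contact_force"],s["width"],s["time"])
E
python3 q.py
```

```text
time: 18.05
eef_pos: [564.7, 31.5, 84.0]
ee_rot: [0.499, 0.834, -0.121, 0.202]
contact_force: [-4.1, 0.0, 6.5]
width: 0.153
[564.67  31.54  84.04] F tool [-1.21 -3.6  -6.68] T tool [ 0.5   0.41 -0.07] F [-4.11  0.04  6.49] 0.15256851543692967 18.05
```

```bash
python3 - <<'E'
from h import *
im=eyes.capture("scene");cv2.imwrite("pics/s10.png",cv2.resize(im[270:345,340:440],None,fx=7,fy=7,interpolation=cv2.INTER_CUBIC))
im=eyes.capture("wrist");cv2.imwrite("pics/w10.png",cv2.resize(im[150:340,200:440],None,fx=3,fy=3,interpolation=cv2.INTER_CUBIC))
E
python3 q.py
```

```text
[564.71  31.58  84.07] F tool [-0.89 -3.62 -6.17] T tool [ 0.51  0.42 -0.04] F [-4.15  0.08  5.9 ] 0.15600175584561984 18.15
```

View pics/s10.png

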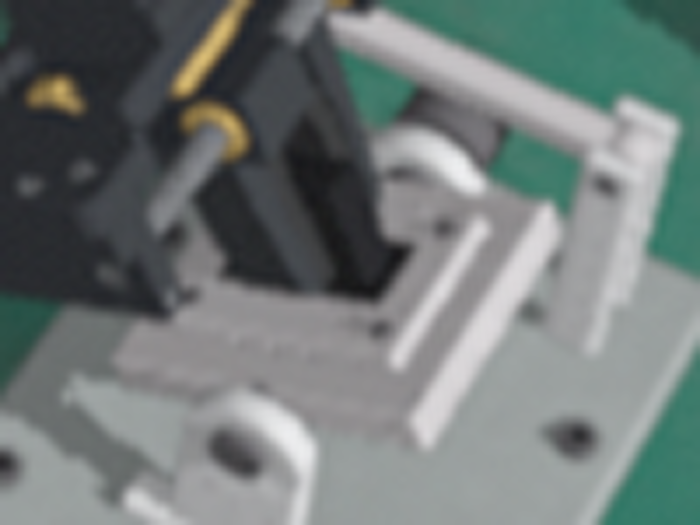

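View pics/w10.png

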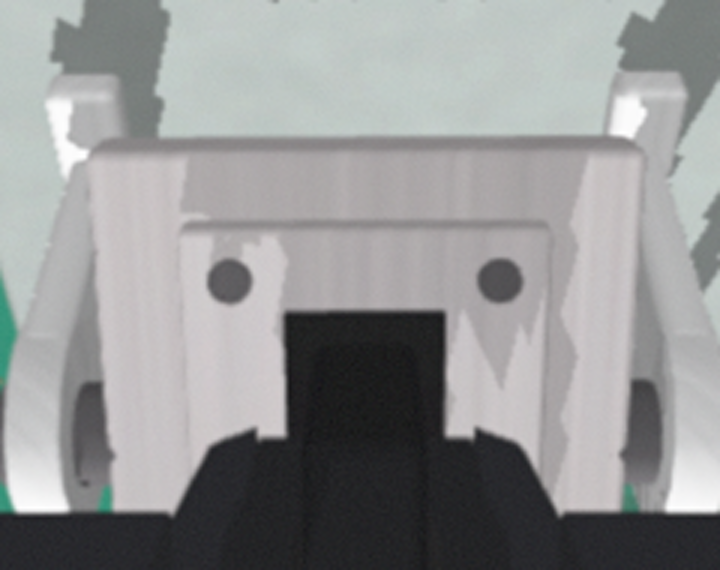

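```bash
python3 - <<'E'
from h import *
im=eyes.capture("wrist");cv2.imwrite("pics/w11.png",im)
cv2.imwrite("pics/w11a.png",np.hstack([cv2.resize(im[190:330,215:275],None,fx=6,fy=4,interpolation=cv2.INTER_CUBIC),cv2.resize(im[190:330,370:430],None,fx=6,fy=4,interpolation=cv2.INTER_CUBIC)]))
E
```

```text
(no output)
```

View pics/w11a.png

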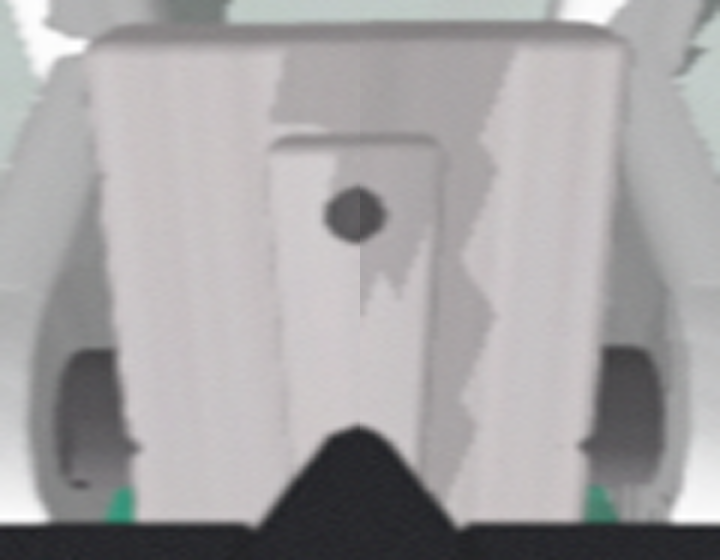

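```bash
python3 - <<'E'
from h import *
np.set_printoptions(precision=2,suppress=True)
c=cam("wrist",{"eef_pos":np.zeros(3),"ee_rot":np.array([0,0,0,1.])})
def pts(rows,Wd):
    P=[]
    for (l,r,y) in rows:
        o,d=ray(c,[(l,y),(r,y)]);t=Wd/abs(d[1,1]/d[1,0]*0+ (d[1,1]-d[0,1])/1) if 0 else None
        # both at same tool z: o+d*k, dz same
        u=d/d[:,2:3];k=Wd/(u[1,1]-u[0,1]);P.append(o+u.mean(0)*k)
    return np.array(P)
f=pts([(230.5,414.3,205),(233.8,410.8,265),(237.2,407.5,315)],76);g=pts([(260,383.3,227.5),(262.8,380.7,290)],50)
print(f,"tilt",np.polyfit(f[:,0],f[:,2],1)[0]);print(g,"tilt",np.polyfit(g[:,0],g[:,2],1)[0])
E
```

```text
[[42.72  0.65 14.3 ]
 [16.88  0.6  13.09]
 [-6.74  0.62 13.13]] tilt 0.024015680182855395
[[34.6   0.34  8.45]
 [ 7.43  0.36  8.04]] tilt 0.01518878731179174
```

```bash
python3 -m handwheel '{"travel":[[0,-0.3,0.2],[0,-0.3,0.2],[0,0,0],[0,0,0],[0,0,0],[0,0,0],[0,0,0],[0,0,0],[0,0,0],[0,0,0]],"angular":[[0,0,0],[0,0,0],[0,0,0],[0,0,0],[0,0,0],[0,0,0],[0,0,0],[0,0,0],[0,0,0],[0,0,0]],"gripper":[1,1,1,1,1,1,1,1,1,1]}'; python3 q.py
```

```text
time: 19.45
eef_pos: [564.7, 31.5, 84.0]
ee_rot: [0.499, 0.834, -0.12, 0.202]
contact_force: [-3.8, 2.9, 6.7]
width: 0.161
[564.66  31.53  84.04] F tool [ 0.76 -1.98 -7.95] T tool [ 0.37  0.61 -0.08] F [-3.8   2.85  6.72] 0.1605895680568964 19.45
```

```bash
python3 -m handwheel '{"travel":[[0,0,0],[0,0,0],[0,0,0],[0,0,0],[0,0,0],[0,0,0],[0,0,0],[0,0,0],[0,0,0],[0,0,0]],"angular":[[0,0.4,0],[0,0.4,0],[0,0,0],[0,0,0],[0,0,0],[0,0,0],[0,0,0],[0,0,0],[0,0,0],[0,0,0]],"gripper":[1,1,1,1,1,1,1,1,1,1]}'; python3 q.py
```

```text
time: 20.7
eef_pos: [564.7, 31.6, 84.0]
ee_rot: [0.499, 0.836, -0.117, 0.197]
contact_force: [-4.8, 4.0, 6.6]
width: 0.157
[564.67  31.65  83.98] F tool [ 2.22 -2.29 -8.46] T tool [0.32 0.32 0.04] F [-4.75  3.98  6.59] 0.15720376709379041 20.7
```

```bash
python3 -m handwheel '{"travel":[[0,0,0],[0,0,0],[0,0,0],[0,0,0],[0,0,0],[0,0,0],[0,0,0],[0,0,0],[0,0,0],[0,0,0]],"angular":[[0,-0.3,0],[0,0,0],[0,0,0],[0,0,0],[0,0,0],[0,0,0],[0,0,0],[0,0,0],[0,0,0],[0,0,0]],"gripper":[1,1,1,1,1,1,1,1,1,1]}'; python3 q.py; python3 - <<'E'
from h import *
im=eyes.capture("scene");a=cv2.resize(im[235:345,330:450],None,fx=3.3,fy=3.3,interpolation=cv2.INTER_CUBIC)
im=eyes.capture("wrist");b=cv2.resize(im[150:350,200:400+20*2],None,fx=1.8,fy=1.815,interpolation=cv2.INTER_CUBIC)
b=cv2.resize(b,(390,a.shape[0]));cv2.imwrite("pics/f.png",np.hstack([a,b]))
E
python3 q.py
```

```text
time: 21.95
eef_pos: [564.7, 31.6, 84.0]
ee_rot: [0.499, 0.835, -0.118, 0.199]
contact_force: [-4.4, 3.8, 5.5]
width: 0.155
[564.72  31.6   84.02] F tool [ 2.38 -2.06 -7.39] T tool [0.33 0.41 0.01] F [-4.4   3.82  5.53] 0.15509653442609087 21.95
[564.71  31.57  84.01] F tool [ 0.91 -1.31 -8.71] T tool [ 0.32  0.46 -0.07] F [-3.4   3.54  7.37] 0.15711636874256488 22.05
```

View pics/f.png

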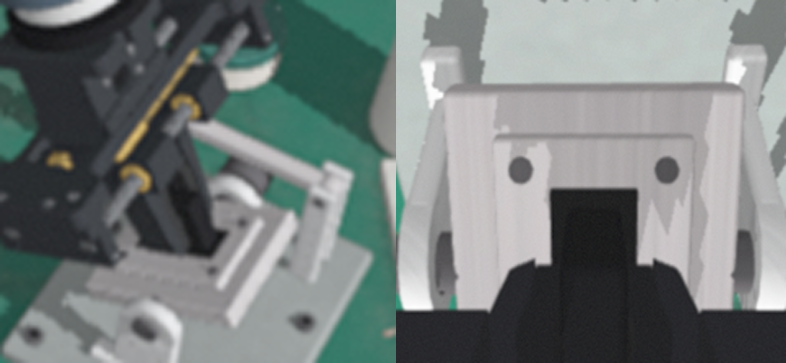

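The slide sits flush and centred, the contact force is about 10 N, the bar is down and the pose is steady. Handing in.

```bash
python3 -c "
from plant import workorder
print(workorder.job_done())"; python3 q.py
```

```text
the job is handed in; nothing more can be done
None
the job is handed in; nothing more can be done
```

I swung the clamp bar down into its catch, then picked up the smaller slide by its rib and pressed it onto the sloped face. I handed the job in at about 22 s, still gripping and pressing; no verdict is reported.

- **Clamp bar:** It met a hard stop at bar-top height 90 mm, the nominal value. Pictures taken after the push show it in the catch. In the last picture the gripper hid the knob end, but the visible part of the bar was unchanged.
- **Slide choice:** It measured 70 × 50 mm, against about 92 × 66 mm for the look-alike.
- **Press:** The force along the tool read about 7.4 to 8.7 N, so roughly 9 to 10 N on the face once the slide's weight is added. The grip held at the rib's width, and the tool pose was steady.
- **Centring:** The wrist view put the slide within about 1 mm of the face's centre, both along and across, with its length lined up to the slope.
- **Flushness:** The wrist view put the slide and the face within about 0.01 rad of each other. The torque readings first suggested pressure towards the low edge, so I eased the tilt by 0.5° net, which moved it nearer the middle.

**Disagreements and unchecked points:**
- My camera fits put the face about 3 to 5 mm below the stated 74 mm, and the slope at 0.49 to 0.51 rad, just over the stated 0.48. I set the slide at about 0.475 rad, then adjusted by contact.
- A sideways force of 1 to 2 N remained on the tool.
- I did not remeasure the stage's angle or the positions of the tin, collet and weight at the end. I saw no sign that any of them moved.

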